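# Load capacitors and wind the carriage to the fume mouth

### The job

Roll every capacitor on the foam pad until its white stripe is on top, and lay each one, stripe up, centred in a trough of the carriage. Then take the loose crank from its blue stand, feel it fully home onto the hidden hex in the drive housing and wind the carriage until its yellow pointer stands at the green mark. Put the crank back in its stand and leave the other things on the bench alone.

Things in the scene. Friction and masses are not known exactly. Their poses are not given: they have to be found in the camera images.
- cap1_mid (a point): a can capacitor: dark blue cylinder 36 mm diameter, 65 mm long, 110 g, lying on its side on the foam pad (up to three, some may be absent); this point is its centre, on its axis. Its x axis runs along the cylinder; its z axis points from the cylinder's axis to the white polarity stripe (7 mm wide, along the whole length of one side), so the stripe is on top when z points straight up. It rolls freely about its x axis and stays where it is left
- cap2_mid (a point): a can capacitor: dark blue cylinder 36 mm diameter, 65 mm long, 110 g, lying on its side on the foam pad (up to three, some may be absent); this point is its centre, on its axis. Its x axis runs along the cylinder; its z axis points from the cylinder's axis to the white polarity stripe (7 mm wide, along the whole length of one side), so the stripe is on top when z points straight up. It rolls freely about its x axis and stays where it is left
- cap3_mid (a point): a can capacitor: dark blue cylinder 36 mm diameter, 65 mm long, 110 g, lying on its side on the foam pad (up to three, some may be absent); this point is its centre, on its axis. Its x axis runs along the cylinder; its z axis points from the cylinder's axis to the white polarity stripe (7 mm wide, along the whole length of one side), so the stripe is on top when z points straight up. It rolls freely about its x axis and stays where it is left
- pad: fixed, firm white foam pad, 250 mm (x) by 360 mm (y), 6 mm thick, on which the capacitors lie side by side about 100 mm apart; origin under its centre
- trough_a (a point): first trough of the carriage: the place of the centre of a capacitor lying home in it, 50 mm above the table, axes as the mark's. A trough is a pair of black V saddles (35 degree slopes, 9 mm thick, 48 mm clear between the pair) under the capacitor's two ends, along x. Between the pair, fingers have room down to the plate, 26 mm above the table
- trough_b (a point): the same for the middle trough. Troughs are 65 mm apart along y; the slopes of neighbours meet in crests 51 mm above the table
- trough_c (a point): the same for the third trough
- carriage (a joint): travel of the carriage along the slide's -y, in m: 0 to 0.015 at the start, 0.110 with the pointer at the mark, stop at 0.131. It (grey plate 86 by 200 mm with a thin lip 46 mm above the table along its two long sides, 82 mm apart) is moved by a rack and pinion, 50 mm per turn of the drive, counter-clockwise seen from above to make it grow; it resists a push with some 15 N and stays where it is left
- pointer (a point): tip of the yellow pointer on the robot's side of the carriage, moves with it
- mark (a point): the green mark on the rail bed over which the pointer must come to stand. Its axes are the slide's: y along the rail bed (370 mm long, 100 mm wide), away from the white fume mouth at the bed's end (85 mm high), x towards the drive housing
- drive_mouth (a point): centre of the round mouth of the grey drive housing beside the rail bed, 52 mm above the table. The well is 55 mm across and 36 mm deep. In it, hidden from the side, stands the steel hex of the drive: 32 mm across flats, with a blunt conical nose, top of its flats 12 mm below the mouth. Its angle is not known; it turns about the well's upright axis against some 0.12 N m
- drive_floor (a point): centre of the floor of that well, 36 mm below the mouth; the mouth of the crank's socket stands on it when the crank is fully home (and 24 mm above it while the socket rests on top of the hex, out of line)
- crank_socket (a point): the loose crank, 0.34 kg, upright: centre of the mouth of its socket (its lowest point), z up, x from the hub to the handle. The socket is hexagonal, 51 mm over its corners outside, 35 mm across flats inside, 34 mm deep, fits the hex every 60 degrees with about 11 degrees of play either way
- crank_boss (a point): centre of the red square boss on top of the crank's hub, on the axis, 98 mm above the socket's mouth: 26 by 26 mm, 36 mm tall, sides along the crank's x and y. Take the crank here, across its y sides; the 10 mm thick arm (22 mm wide) runs under it towards x, its top 80 mm above the socket's mouth
- crank_handle (a point): centre of the crank's black upright handle, a freely spinning sleeve 21 mm in diameter, 42 mm tall, 58 mm out from the axis along the crank's x, 104 mm above the socket's mouth
- stand_floor (a point): centre of the floor of the crank's stand (blue cup on a black foot, 57 mm across inside, 28 mm deep, floor 12 mm and rim 40 mm above the table), where the crank is parked upright with the socket's mouth on the floor, turned any way
- tape_roll: bystander: amber tape roll, 72 mm across, 25 mm high, lying flat; origin under its centre
- pliers: bystander: pliers with grey grips, 130 mm long, lying flat
- tweezers: bystander: steel tweezers, 110 mm long, lying flat
- flux_bottle: bystander: small bottle with red cap, 40 mm across, 85 mm tall
- solder_reel: bystander: white reel of solder wire, 60 mm across, 43 mm high, standing on its flange
- cutter: bystander: black hand cutter, 130 mm long, lying flat
There are look-alikes about, which are no part of the job. What is shaped like the part that bears crank_socket but pink is not meant.

How it is judged (in metres and radians):
On the way, in this order (a step that is already met when the one before it is completed fails the run):
1. every capacitor lies stripe up in a trough, the carriage still at the loading end (((distance between cap1_mid and trough_a below 0.013 m and angle between the x axis of cap1_mid and the x axis of trough_a, either way round below 0.2 rad) or (distance between cap1_mid and trough_b below 0.013 m and angle between the x axis of cap1_mid and the x axis of trough_b, either way round below 0.2 rad) or (distance between cap1_mid and trough_c below 0.013 m and angle between the x axis of cap1_mid and the x axis of trough_c, either way round below 0.2 rad)) and angle between each of cap1_mid, cap2_mid, cap3_mid's own z axis and vertical below 0.4 rad and ((distance between cap2_mid and trough_a below 0.013 m and angle between the x axis of cap2_mid and the x axis of trough_a, either way round below 0.2 rad) or (distance between cap2_mid and trough_b below 0.013 m and angle between the x axis of cap2_mid and the x axis of trough_b, either way round below 0.2 rad) or (distance between cap2_mid and trough_c below 0.013 m and angle between the x axis of cap2_mid and the x axis of trough_c, either way round below 0.2 rad)) and ((distance between cap3_mid and trough_a below 0.013 m and angle between the x axis of cap3_mid and the x axis of trough_a, either way round below 0.2 rad) or (distance between cap3_mid and trough_b below 0.013 m and angle between the x axis of cap3_mid and the x axis of trough_b, either way round below 0.2 rad) or (distance between cap3_mid and trough_c below 0.013 m and angle between the x axis of cap3_mid and the x axis of trough_c, either way round below 0.2 rad)) and value of joint carriage below 0.035 m), for 0.2 s.
2. the crank is fully home on the hex, the carriage still at the loading end (horizontal distance between crank_socket and drive_floor below 0.007 m and z of crank_socket in the frame of drive_floor below 0.008 m and angle between crank_socket's own z axis and vertical below 0.15 rad and value of joint carriage below 0.035 m), for 0.2 s.
3. the pointer has come to the mark with the crank on the hex (horizontal distance between crank_socket and drive_floor below 0.007 m and z of crank_socket in the frame of drive_floor below 0.008 m and angle between crank_socket's own z axis and vertical below 0.15 rad and horizontal distance between pointer and mark below 0.008 m), for 0.2 s.
At the end, for the whole second after the job is handed in: Every capacitor lies along a trough (centre within 13 mm of where it lies centred and home, lying within 0.2 rad along it), its stripe within 0.4 rad of straight up; the pointer is within 8 mm of the mark; the crank stands upright in its stand, down on the floor of it (within 8 mm) (((distance between cap1_mid and trough_a below 0.013 m and angle between the x axis of cap1_mid and the x axis of trough_a, either way round below 0.2 rad) or (distance between cap1_mid and trough_b below 0.013 m and angle between the x axis of cap1_mid and the x axis of trough_b, either way round below 0.2 rad) or (distance between cap1_mid and trough_c below 0.013 m and angle between the x axis of cap1_mid and the x axis of trough_c, either way round below 0.2 rad)) and angle between each of cap1_mid, cap2_mid, cap3_mid's own z axis and vertical below 0.4 rad and ((distance between cap2_mid and trough_a below 0.013 m and angle between the x axis of cap2_mid and the x axis of trough_a, either way round below 0.2 rad) or (distance between cap2_mid and trough_b below 0.013 m and angle between the x axis of cap2_mid and the x axis of trough_b, either way round below 0.2 rad) or (distance between cap2_mid and trough_c below 0.013 m and angle between the x axis of cap2_mid and the x axis of trough_c, either way round below 0.2 rad)) and ((distance between cap3_mid and trough_a below 0.013 m and angle between the x axis of cap3_mid and the x axis of trough_a, either way round below 0.2 rad) or (distance between cap3_mid and trough_b below 0.013 m and angle between the x axis of cap3_mid and the x axis of trough_b, either way round below 0.2 rad) or (distance between cap3_mid and trough_c below 0.013 m and angle between the x axis of cap3_mid and the x axis of trough_c, either way round below 0.2 rad)) and horizontal distance between pointer and mark below 0.008 m and horizontal distance between crank_socket and stand_floor below 0.01 m and z of crank_socket in the frame of stand_floor below 0.008 m and angle between crank_socket's own z axis and vertical below 0.15 rad); the robot touches nothing.
It fails at once if a bystander is moved more than 40 mm (distance of any of tape_roll, pliers, tweezers, flux_bottle, solder_reel, cutter from where it was at the start of the episode above 0.04 m).
Of cap1, cap2, cap3 only 2 to 3 are there at a start; the rules pass over those that are not, and their reading is None.
At some moment in a run one of cap1, cap2, cap3 may be knocked a few centimetres aside while the robot is not near it.
Once in a run the grip may slacken for a moment while it holds something.
It also fails if it takes over 210 s, if anything falls off the work surface, if the arm or the gripper's body presses on something with over 40 N, if the wrist force passes 120 N, or if a joint passes its speed limit or range.

### The arm

A 6-joint arm with a two-finger parallel gripper is mounted at the origin on the work surface. World frame = base frame: x ahead of the robot, y to its left, z up, the work surface at z = 0. Lengths are in mm, angles in rad, forces in N, time in s.
With the tool pointing down it reaches from about 275 to 1000 mm from the base axis. Payload 8.4 kg.
Tool frame: the origin (TCP) lies between the finger pads; the fingertips stand tips_ahead ahead of it and the grasp point (between the pads) lies 5 mm behind it (tips_ahead is the distance from the TCP to the fingertips, in mm); z points along the fingers, y is the line along which they close (so a half turn about z gives the same grasp; the last joint's range is limited). The gripper opens to 85 mm and grips with 20 to 120 N. Pads are 22 mm wide; open, the fingers measure 114 mm over their backs; the gripper's body (76 mm by 85 mm) begins 54 mm behind the grasp point. The pads swing forward as they close: fully open they stand 13 mm farther back than shut.
Start: joints at [-1.351, 0.353, 1.633, -0, 1.155, -0.002], TCP at [137.489, -609.692, 245.281] pointing down, gripper open.
Joint ranges: [-2.63, 2.63], [-0.92, 2.1], [0.06, 2.66], [-1.3, 4.44], [0, 2.69], [-3.02, 3.02]. Speed limits (rad/s): [2.22, 2.22, 2.79, 3.14, 3.14, 3.14].

### API

Orientations are given as a rotation vector (axis times angle).
In Python, from rig import move_ptp, movel, goto_joints, move_gripper, dwell, ik, state, get_image, PlanningError, finish_job, tips_ahead gives the robot as it stands. The module is installed in compiled form; this text tells all that it offers. Calls block until the motion is done:
- move_ptp(position, orientation): joint-space move of the TCP to a pose.
- movel(position, speed=150, rot=None, stop_force=None): straight line of the TCP; rot=None keeps the orientation; speed is the mean speed in mm/s. With stop_force (N) it stops when the force on the tool has changed by that much, and returns True; else False.
- goto_joints(angles): joint-space move.
- move_gripper(opening, grip_force=None): opening from 0.0 (shut) to 1.0 (fully open); grip_force is the grip in N (None keeps the last); returns when the fingers have stopped.
- dwell(seconds).
- ik(position, orientation): joint angles nearest the present ones, or None.
- state(): the state.
- get_image(name): name is "scene" or "top"; returns a dict with "color" (480x640x3 uint8, red, green, blue), "fovy" (degrees; the focal length in pixels is half the picture's height over the tangent of half this angle, whatever the lens; pixels are square), "cx", "cy" (the principal point, pixels), "R" (3x3) and "t" (3): a world point X has camera coordinates R X + t. Camera axes: x right, y down, z forward; pixel columns grow to the right and rows downward; lengths in mm; the calibration is good to about 2 mm. A picture is of the moment at which its call begins. There is no depth.
A pose or a line that the arm cannot do raises PlanningError and nothing moves.
- finish_job(): hands the job in; it is judged then, once.
The state is a dict: "time_s": time; "qpos": joint angles; "qd": joint speeds; "joint_efforts": joint torques, N m; "eef_pos": TCP position; "orientation": TCP orientation; "contact_force": force on the tool from outside, world axes, zero at the start; "torque": the same for the moment, N m; "width": opening from 0.0 (shut) to 1.0 (fully open); "grip_force": force on a finger pad.
Only numpy, scipy, OpenCV 4.12 (cv2) and the standard library are available. Lean on these libraries where they do the work, as an engineer would, in place of code of your own. Each camera call takes 0.05 s, during which the arm holds its last target. There are 200 camera calls.

## Working session

There is one attempt and no reset: what is moved stays moved. The work goes in short steps, each a Python script; the robot and the scene stay as the last script left them, time stands still between calls to the robot, and variables do not carry over. Pictures are saved under pics/ and viewed, at most 16 in all, crops included, and the job is handed in when it is done.

```bash
mkdir -p pics
python3 - <<'E'
from rig import *
import cv2,numpy as np
for n in("scene","top"):
    g=get_image(n); cv2.imwrite(f"pics/{n}0.png",g["color"][:,:,::-1])
    print(n,g["fovy"],g["cx"],g["cy"],np.round(g["R"],4).tolist(),np.round(g["t"],1))
    R=np.array(g["R"]);print(-R.T@np.array(g["t"]))
s=state();print(s,tips_ahead)
E
```

```text
scene 46.99093896461168 310.72148313124205 236.30466175710853 [[-0.2952, 0.9552, 0.0195], [0.6156, 0.2058, -0.7607], [-0.7307, -0.2125, -0.6488]] [ 179.7 -245.4 1726.8]
[1465.77222593  245.86832133  930.22939439]
top 50.62818765091421 315.790094452787 242.76604432091017 [[-0.0119, -0.9998, -0.0159], [-0.9933, 0.0136, -0.1146], [0.1148, 0.0144, -0.9933]] [  -4.8  548.2 1094.2]
[ 418.84456598  -28.05879368 1149.61638888]
{'time_s': 0.1, 'qpos': array([-1.35140232e+00,  3.53550425e-01,  1.63405899e+00, -3.04980349e-05,
        1.15520664e+00, -2.43340196e-03]), 'qd': array([-0.00038861, -0.00232047, -0.00383958,  0.0009354 , -0.00049808,
        0.00109747]), 'joint_efforts': array([ 1.60922729e-03, -6.06359982e+01, -3.42819893e+01, -1.77912528e-05,
        3.92338901e-03, -1.65126323e-05]), 'eef_pos': array([ 137.3892679 , -609.29173363,  244.65485475]), 'orientation': array([-3.12108087e+00, -3.47616650e-01,  2.51521480e-04]), 'contact_force': array([ 0.5343478 ,  0.21071633, -0.05647857]), 'torque': array([ 0.01645648, -0.01186984, -0.01814227]), 'grip_force': 0.0, 'width': 0.9947363283517576} 14.0
```

View pics/scene0.png

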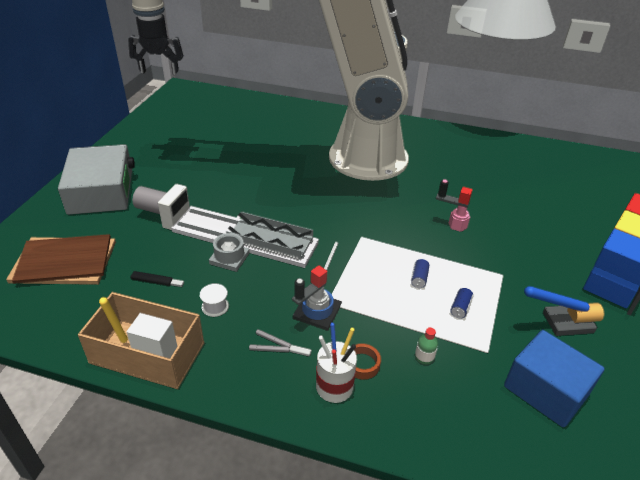

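View pics/top0.png

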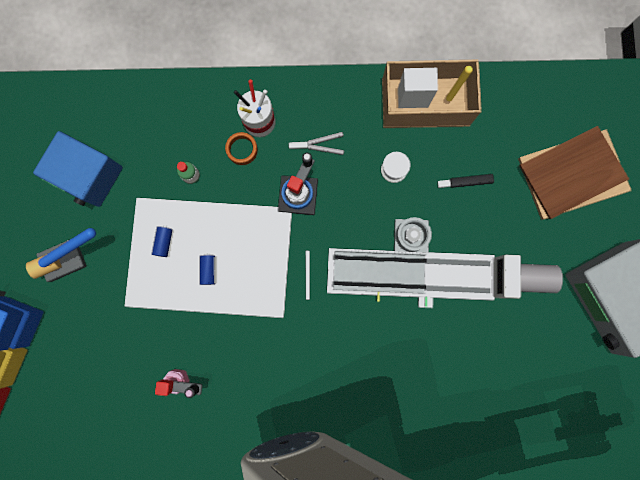

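The top view shows two capacitors at about (162,242) and (207,270). The drive is at (413,235), the crank and stand at (298,193), the green mark at (426,301) and the yellow pointer at (378,297). The caps don't show a clear stripe, so I'll zoom in.

```bash
cat > h.py <<'E'
from rig import *
import cv2,numpy as np
from scipy.spatial.transform import Rotation as Ro
def cam(g):
    f=240/np.tan(np.radians(g["fovy"])/2); return np.array([[f,0,g["cx"]],[0,f,g["cy"]],[0,0,1]]),np.array(g["R"]),np.array(g["t"])
def p2w(g,uv,z):
    K,R,t=cam(g); d=R.T@np.linalg.solve(K,[uv[0],uv[1],1]); c=-R.T@t
    return c+d*(z-c[2])/d[2]
def w2p(g,X):
    K,R,t=cam(g); p=K@(R@np.asarray(X,float)+t); return p[:2]/p[2]
def down(a):
    """tool down, tool y axis (closing line) at world angle a"""
    c,s=np.cos(a),np.sin(a)
    y=np.array([c,s,0]); z=np.array([0,0,-1.]); x=np.cross(y,z)
    return Ro.from_matrix(np.c_[x,y,z]).as_rotvec()
def snap(n,name=None):
    g=get_image(n)
    if name: cv2.imwrite(f"pics/{name}.png",g["color"][:,:,::-1])
    return g
def crop(g,c,w,h,k):
    u,v=int(c[0]-w/2),int(c[1]-h/2)
    return cv2.resize(g["color"][v:v+h,u:u+w,::-1],None,fx=k,fy=k,interpolation=cv2.INTER_CUBIC)
E
python3 - <<'E'
from h import *
t=snap("top");s=snap("scene")
a=np.hstack([crop(t,(185,255),100,75,4),crop(s,(441,287),100,75,4)])
b=np.hstack([crop(t,(413,265),100,75,4),crop(t,(298,185),100,75,4)])
cv2.imwrite("pics/m1.png",np.vstack([a,b]))
hsv=cv2.cvtColor(t["color"],cv2.COLOR_RGB2HSV)
def blobs(lo,hi,nm,mn=4):
    m=cv2.inRange(hsv,lo,hi); n,_,st,ce=cv2.connectedComponentsWithStats(m)
    print(nm,[(np.round(ce[i],1).tolist(),int(st[i,4])) for i in range(1,n) if st[i,4]>=mn])
blobs((50,100,110),(85,255,255),"green"); blobs((24,140,120),(34,255,255),"yellow"); blobs((0,170,120),(6,255,255),"red")
m=cv2.inRange(hsv,(110,120,30),(128,255,160)); 
n,l,st,ce=cv2.connectedComponentsWithStats(m)
for i in range(1,n):
    if st[i,4]>100: print("blue",ce[i],st[i],cv2.minAreaRect(np.argwhere(l==i)[:,::-1].astype(np.float32)))
E
```

```text
green [([186.5, 171.1], 132), ([50.7, 183.7], 7), ([597.3, 303.4], 45), ([425.5, 301.0], 18)]
yellow [([468.4, 69.2], 40), ([461.8, 76.5], 6), ([465.2, 77.0], 8), ([456.5, 86.2], 4), ([453.9, 90.6], 10), ([448.8, 99.0], 5), ([241.0, 108.5], 6), ([248.0, 110.0], 7), ([4.8, 362.7], 148)]
red [([251.4, 89.1], 56), ([181.1, 165.7], 58), ([294.4, 182.6], 75), ([161.2, 388.6], 141)]
blue [161.67519182 242.13554987] [152 227  20  30 391] ((161.71200561523438, 241.58399963378906), (15.2052640914917, 28.442787170410156), 10.30484676361084)
blue [206.16531165 270.1598916 ] [200 256  15  29 369] ((207.0, 270.0), (28.0, 14.0), 90.0)
blue [ 30.984375 312.328125] [ 15 302  28  21 128] ((27.03466033935547, 312.8465270996094), (28.34613037109375, 13.839319229125977), 20.854455947875977)
blue [ 10.796875   325.15104167] [  0 308  23  34 192] ((10.655180931091309, 324.637939453125), (14.575016021728516, 34.00837326049805), 23.198591232299805)
blue [ 27.         334.12987013] [ 17 321  21  26 154] ((26.112083435058594, 334.40521240234375), (12.86803150177002, 27.70566177368164), 23.198591232299805)
```

View pics/m1.png

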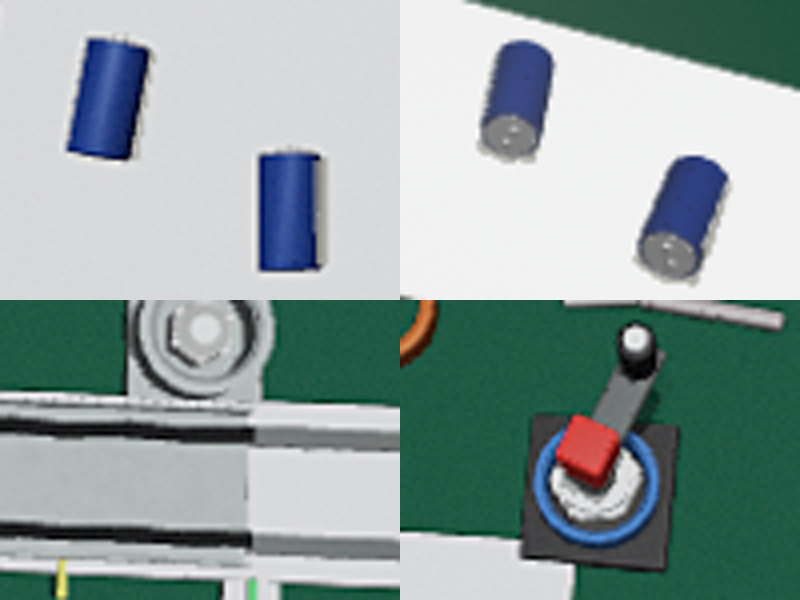

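Two caps on the pad. The −y cap (207,270) shows a whitish strip on its right (−y) limb; the +y cap shows no stripe. Next I'll measure the drive, stand and carriage at higher zoom.

Run:
```python
from h import *
t=snap("top");s=snap("scene")
a=np.hstack([crop(t,(413,236),50,37,8),crop(t,(298,188),50,37,8)])
b=np.hstack([crop(s,(230,247),50,38,8),crop(s,(316,290),50,38,8)])
cv2.imwrite("pics/m2.png",np.vstack([a,b]))
b=np.vstack([crop(s,(265,235),114,40,7),crop(t,(379,275),114,44,7)])
cv2.imwrite("pics/m3.png",b)
for uv,z in [((161.7,241.8),24),((207.3,270),24),((413.5,234.5),52),((298,193),40),((294.4,182.6),128),((378.5,297),30),((425.5,301),20)]:
    print(uv,np.round(p2w(t,uv,z),1))
```

```text
(161.7, 241.8) [555.9 334.2  24. ]
(207.3, 270) [491.2 230.7  24. ]
(413.5, 234.5) [ 560.9 -224.9   52. ]
(298, 193) [659.3  26.4  40. ]
(294.4, 182.6) [662.1  29.3 128. ]
(378.5, 297) [ 426.9 -147.7   30. ]
(425.5, 301) [ 416.9 -252.    20. ]
```

View pics/m2.png

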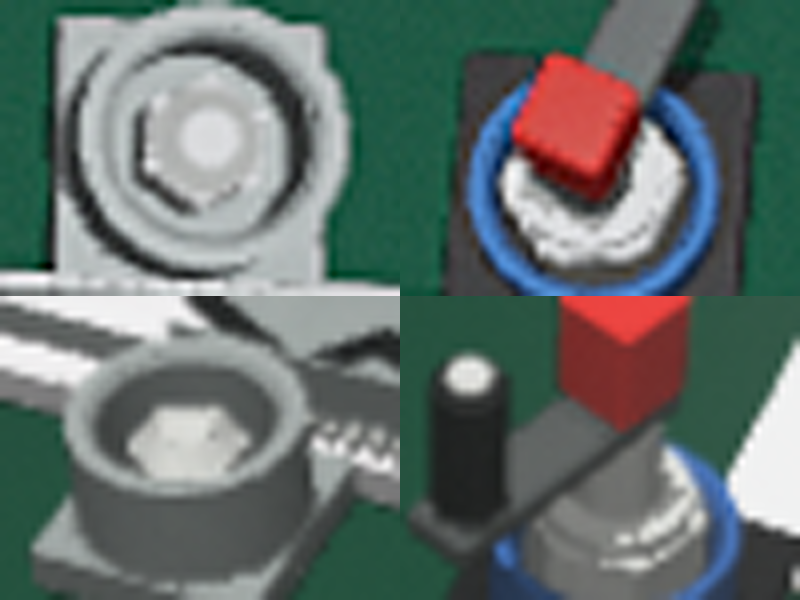

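View pics/m3.png

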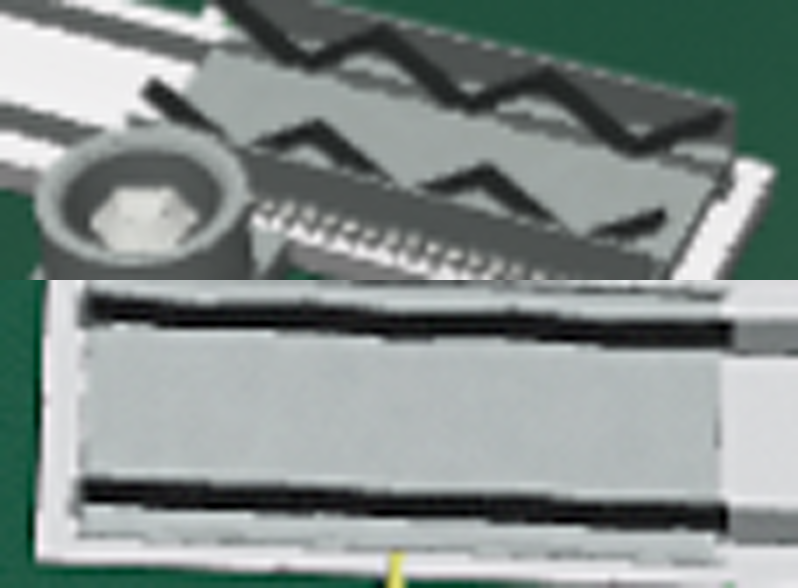

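m2 shows the drive rim centred near top pixel (414.6,234.3) and scene pixel (228.5,242.8). The stand ring centre is near crop (594,175) and the boss top near (575,115). m3 gives the saddle lines from (335,270) to (426,274), and the scene valleys at 7x crop (300,62), (468,105) and (635,148). I'll cross-check these numbers between the two views.

Run:
```python
from h import *
t=snap("top");s=snap("scene")
P=lambda uv,z:p2w(t,uv,z)
r=lambda a:np.round(a,1)
d=P((414.6,234.3),52);print("drive",r(d),r(w2p(s,d)),"scene meas 228.5,242.8", r(p2w(s,(228.5,242.8),52)))
st=P((273+(594-400)/8,170+175/8),40);print("stand",r(st),r(p2w(s,(291+(618-400)/8,271+300/8),40)))
bt=P((273+(577-400)/8,170+110/8),128);print("boss top",r(bt))
ht=P((307.3,159),137);print("handle top",r(ht),"len",np.hypot(*(ht-bt)[:2]),"az",np.degrees(np.arctan2(*(ht-bt)[1::-1])))
LU,LD,RU,RD=[P(q,51) for q in((334.9,257),(334.9,283.3),(425.6,260.4),(425.6,287))]
print("saddle sep",np.linalg.norm(LU-LD),np.linalg.norm(RU-RD),"len",np.linalg.norm(LU-RU))
c=(LU+LD+RU+RD)/4; y=(LU+LD-RU-RD)[:2]; y/=np.linalg.norm(y)
print("trough_b",r(c),"yaxis ang",np.degrees(np.arctan2(y[1],y[0])))
x=np.array([y[1],-y[0]])
for q in((300,62),(468,105),(635,148)):
    w=p2w(s,(208+q[0]/7,215+q[1]/7),28); print("valley far",r(w),"rel x,y",r(np.dot(w[:2]-c[:2],x)),r(np.dot(w[:2]-c[:2],y)))
for z in (15,40): 
  po=P((322+395/7,253+305/7),z); m=P((425.5,301),z); print("ptr-mark",z,r(po),r(m),np.linalg.norm(po-m), "ptr rel",r(np.dot(po[:2]-c[:2],y)))
# cap edges
for c0,w in(((162,242),14),((207,270),14)):
  print(t["color"][int(c0[1]),c0[0]-14:c0[0]+14].tolist())
for n,q in (("c1",(555.9,334.2,24)),("c2",(491.2,230.7,24))): print(n,r(w2p(s,q)))
hs=cv2.cvtColor(s["color"],cv2.COLOR_RGB2HSV); m=cv2.inRange(hs,(110,100,30),(128,255,190)); n,l,stt,ce=cv2.connectedComponentsWithStats(m)
print([(r(ce[i]),stt[i,4]) for i in range(1,n) if 80<stt[i,4]<900])
```

```text
drive [ 561.3 -227.3   52. ] [226.9 242.1] scene meas 228.5,242.8 [ 562.6 -222.5   52. ]
stand [661.9  28.   40. ] [687.2  40.5  40. ]
boss top [659.7  27.8 128. ]
handle top [708.9   2.  137. ] len 55.59061431162616 az -27.68144249638425
saddle sep 56.96463341136862 57.37517494801028 len 196.26811602455084
trough_b [ 480.6 -150.5   51. ] yaxis ang 87.02160771500375
valley far [ 451.5 -210.7   28. ] rel x,y -26.0 -61.7
valley far [ 455.1 -143.7   28. ] rel x,y -25.8 5.4
valley far [458.8 -78.6  28. ] rel x,y -25.6 70.7
ptr-mark 15 [ 427.9 -149.2   15. ] [ 416.9 -253.    15. ] 104.35895729922153 ptr rel -1.5
ptr-mark 40 [ 427.7 -146.5   40. ] [ 417. -248.   40.] 102.05952468212719 ptr rel 1.2
[[216, 217, 219], [215, 216, 218], [216, 217, 220], [217, 219, 220], [216, 217, 214], [149, 153, 164], [41, 56, 114], [11, 43, 118], [34, 59, 133], [35, 61, 137], [40, 70, 145], [57, 86, 158], [67, 96, 163], [73, 98, 165], [57, 83, 153], [40, 65, 137], [31, 57, 127], [30, 53, 118], [24, 45, 106], [20, 41, 96], [9, 25, 77], [0, 1, 39], [140, 140, 137], [179, 178, 174], [213, 214, 216], [218, 219, 222], [215, 216, 218], [215, 217, 218]]
[[216, 218, 219], [216, 217, 219], [216, 217, 220], [216, 217, 219], [218, 220, 221], [232, 233, 231], [155, 154, 159], [2, 26, 97], [27, 55, 124], [34, 58, 131], [38, 65, 139], [44, 71, 147], [56, 82, 154], [62, 89, 160], [57, 85, 156], [52, 80, 148], [42, 66, 137], [32, 53, 125], [25, 49, 117], [8, 30, 97], [68, 84, 124], [147, 151, 148], [159, 159, 153], [177, 177, 173], [215, 216, 218], [216, 218, 221], [215, 216, 219], [216, 218, 220]]
c1 [460.7 302.3]
c2 [419.  272.8]
[(array([421.2, 269. ]), np.int32(236)), (array([462.6, 298.5]), np.int32(280)), (array([558.2, 301.2]), np.int32(242))]
```

The two cameras disagree by a steady ~5 mm in y, so I'll hover over cap 2 and calibrate against the robot's own fingers.

```bash
cat >> h.py <<'E'
def best(p,a):
    c=[]
    for k in(-1,0,1):
        o=down(a+k*np.pi); q=ik(p,o)
        if q is not None: c.append((abs(q[5]),o,q))
    c.sort(key=lambda e:e[0]); return c[0][1],c[0][2]
def go(p,a,via=None):
    """joint move to p with closing line at angle a"""
    o,q=best(p,a); move_ptp(p,o); return o
def rep(*k):
    s=state(); print({n:np.round(s[n],2) for n in ("time_s","eef_pos","contact_force","width","grip_force")+k})
E
python3 - <<'E'
from h import *
move_gripper(0.62,30)
go([450,100,260],np.pi/2); go([491,231,85],np.pi/2); dwell(.3)
rep("qpos")
t=snap("top");s=snap("scene")
for z in(71,85): print(w2p(t,[491,231,z]),w2p(s,[491,231,z]))
cv2.imwrite("pics/m4.png",np.hstack([crop(t,(207,270),57,75,7),crop(s,(420,260),57,75,7)]))
E
```

```text
{'time_s': np.float64(4.75), 'eef_pos': array([491.63, 230.68,  86.12]), 'contact_force': array([ 0.33,  0.6 , -0.08]), 'width': np.float64(0.62), 'grip_force': np.float64(0.0), 'qpos': array([ 0.44,  0.43,  1.93, -0.  ,  0.77, -1.13])}
[202.11959255 268.76564543] [422.0950664  258.18777978]
[200.53595885 268.34219348] [423.0151248  253.69281177]
```

View pics/m4.png

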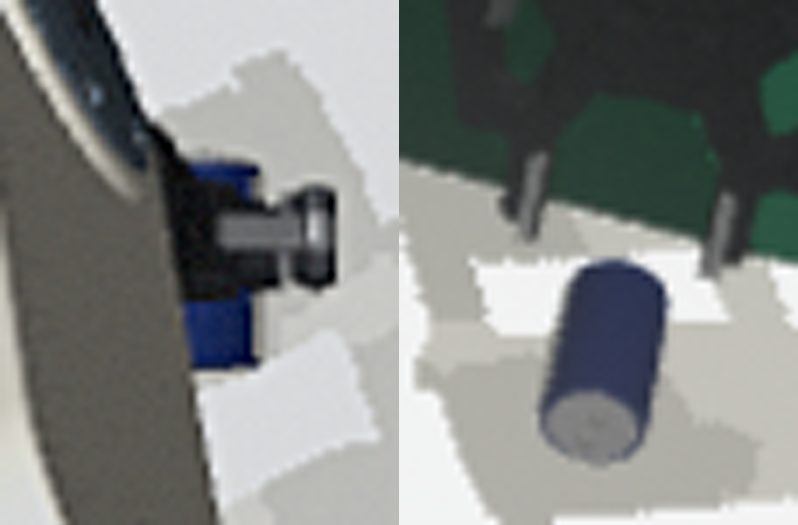

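The scene camera shows the finger midpoint at (423.4,258.8), 1.4 px right of where the calibration puts it. So the bias is in the scene camera and I'll trust the top camera. Next: descend over cap 2, roll it +y by about 22 mm and look.

Run:
```python
from h import *
print("stop",movel([491,230,26],80,stop_force=6)); rep()
z=24
movel([491,230,z],40,stop_force=6); rep()
# gap each side ~8: cap moves after slack
movel([491,230+8+22,z],40,stop_force=15); rep(); dwell(.3)
movel([491,230+22,z],40); movel([491,252,130],200)
go([430,60,300],np.pi/2)
t=snap("top"); print(np.round(p2w(t,(207.8,270),24),1))
cv2.imwrite("pics/m5.png",crop(t,(185,255),100,75,8))
```

```text
stop False
{'time_s': np.float64(5.74), 'eef_pos': array([491.26, 230.11,  26.17]), 'contact_force': array([-0.2 , -0.24, -0.41]), 'width': np.float64(0.62), 'grip_force': np.float64(0.0)}
{'time_s': np.float64(5.99), 'eef_pos': array([491.16, 230.1 ,  24.29]), 'contact_force': array([ 0.37,  0.42, -0.37]), 'width': np.float64(0.62), 'grip_force': np.float64(0.0)}
{'time_s': np.float64(6.89), 'eef_pos': array([490.87, 259.89,  23.94]), 'contact_force': array([-0.85, -0.38,  0.1 ]), 'width': np.float64(0.62), 'grip_force': np.float64(0.0)}
[491.2 229.6  24. ]
```

View pics/m5.png

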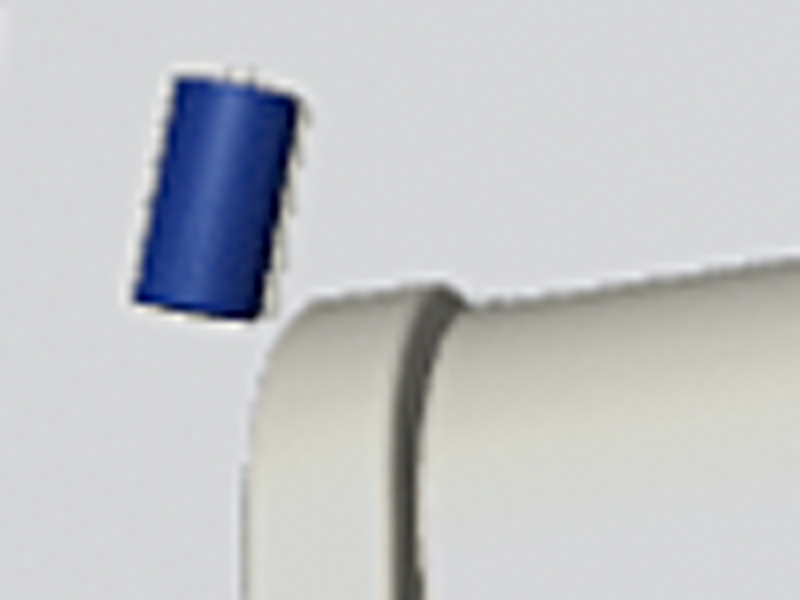

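The arm hides cap 2 in that view. I'll park at the side and look again.

```bash
cat >> h.py <<'E'
def park(): goto_joints([-1.2,0.2,1.55,0,1.39,0])
E
python3 - <<'E'
from h import *
park(); t=snap("top"); s=snap("scene")
cv2.imwrite("pics/m6.png",np.hstack([crop(t,(185,255),80,100,5),crop(s,(441,287),80,100,5)]))
E
```

```text
(no output)
```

View pics/m6.png

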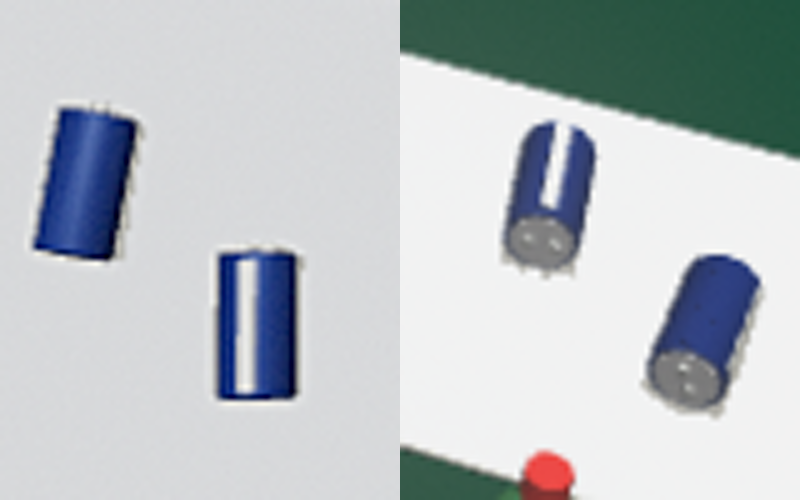

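Cap 2's stripe is now on top: about 2° off vertical once the view angle is allowed for. Now I'll pick it, place it in the +65 trough, then roll cap 1 −y and measure.

```bash
cat >> h.py <<'E'
TB=np.array([480.6,-150.5]); SY=np.array([.0520,.9986]); SX=np.array([.9986,-.0520])
def caps(t,lo=(0,0),z=24):
    """caps seen from the top: centre, axis azimuth, stripe angle from up (+ = towards the cap's left/+y side) or None"""
    hsv=cv2.cvtColor(t["color"],cv2.COLOR_RGB2HSV)
    m=cv2.inRange(hsv,(108,90,20),(130,255,200)); m=cv2.morphologyEx(m,cv2.MORPH_CLOSE,np.ones((5,5)))
    n,l,st,ce=cv2.connectedComponentsWithStats(m); out=[]
    for i in range(1,n):
        if not(250<st[i,4]<600): continue
        pts=np.argwhere(l==i)[:,::-1].astype(np.float32)
        b=cv2.boxPoints(cv2.minAreaRect(pts)); e=sorted([(np.linalg.norm(b[(k+1)%4]-b[k]),k) for k in range(4)])
        k=e[-1][1]; ctr=b.mean(0); A=p2w(t,b[k],z);B=p2w(t,b[(k+1)%4],z); d=(B-A)[:2]; d*=np.sign(d[0]); az=np.arctan2(d[1],d[0])
        c=p2w(t,ctr,z)
        if not (350<c[0]<720 and -330<c[1]<450): continue
        left=np.array([-np.sin(az),np.cos(az)])
        W=[p2w(t,ctr+q,z)[:2] for q in np.mgrid[-16:17,-16:17].reshape(2,-1).T]
        P=[(np.dot(w-c[:2],left)) for w,q in zip(W,np.mgrid[-16:17,-16:17].reshape(2,-1).T)
           if abs(np.dot(w-c[:2],left))<17 and abs(np.dot(w-c[:2],[np.cos(az),np.sin(az)]))<24
           and t["color"][int(round(ctr[1]+q[1])),int(round(ctr[0]+q[0]))].min()>135]
        cp=-np.array(t["R"]).T@np.array(t["t"]); v=cp-c; tilt=np.arctan2(np.dot(v[:2],left),v[2])
        ang=np.degrees(np.arcsin(np.clip(np.mean(P)/18,-1,1))+tilt) if len(P)>20 else None
        out.append(dict(c=c[:2],az=az,stripe=ang,n=len(P),rect=sorted(e)[::3]))
    return sorted(out,key=lambda o:o["c"][1])
def pick(c,az,dz=22):
    a=az+np.pi/2
    move_gripper(.65,40); go([*c,150],a); movel([*c,60],200); print("pickstop",movel([*c,dz],80,stop_force=8))
    move_gripper(0,50); dwell(.2); rep()
    movel([*c,160],200); rep()
def place(k,dz=48):
    p=TB+65*k*SY; a=np.arctan2(SY[1],SY[0])
    go([*p,170],a); rep(); movel([*p,75],150); print("placestop",movel([*p,dz],40,stop_force=8)); rep(); dwell(.2)
    move_gripper(.65); dwell(.2); movel([*p,170],200)
E
python3 - <<'E'
from h import *
t=snap("top"); C=caps(t); [print(o) for o in C]
o=C[0]
assert abs(o["c"][1]-254)<12 and abs(o["stripe"])<15
pick(o["c"],o["az"])
if state()["width"]>.3: place(1)
E
```

```text
{'c': array([659.65422497,  30.14165268]), 'az': np.float64(-1.5260024080164385), 'stripe': np.float64(-20.780976054136822), 'n': 171, 'rect': [(np.float32(27.716803), 1), (np.float32(31.29882), 2)]}
{'c': array([492.68235875, 255.95109723]), 'az': np.float64(0.01690321195008541), 'stripe': np.float64(2.1360226888055114), 'n': 72, 'rect': [(np.float32(14.0), 0), (np.float32(29.0), 3)]}
{'c': array([556.62447151, 333.75184145]), 'az': np.float64(-0.17679622694272376), 'stripe': None, 'n': 0, 'rect': [(np.float32(15.297058), 1), (np.float32(28.829065), 2)]}Traceback (most recent call last):
  File "<stdin>", line 4, in <module>
AssertionError
```

```bash
sed -i 's/    return sorted(out,key=lambda o:o\["c"\]\[1\])/    return sorted([o for o in out if o["rect"][0][0]<21],key=lambda o:o["c"][1])/' h.py
python3 - <<'E'
from h import *
C=caps(snap("top")); o=C[0]
assert abs(o["c"][1]-254)<12 and abs(o["stripe"])<15
pick(o["c"],o["az"])
if state()["width"]>.3: place(1)
park(); t=snap("top"); [print(o) for o in caps(t)]
E
```

```text
pickstop False
{'time_s': np.float64(16.85), 'eef_pos': array([493.02, 256.16,  22.52]), 'contact_force': array([-0.81,  0.72,  5.58]), 'width': np.float64(0.41), 'grip_force': np.float64(49.66)}
{'time_s': np.float64(17.69), 'eef_pos': array([491.92, 255.54, 158.95]), 'contact_force': array([-0.89,  0.07, -1.  ]), 'width': np.float64(0.4), 'grip_force': np.float64(49.86)}
{'time_s': np.float64(19.88), 'eef_pos': array([484.  , -85.36, 169.8 ]), 'contact_force': array([-0.06,  0.55, -0.93]), 'width': np.float64(0.4), 'grip_force': np.float64(49.82)}
placestop True
{'time_s': np.float64(21.27), 'eef_pos': array([483.75, -85.37,  49.92]), 'contact_force': array([-1.24,  2.44,  7.24]), 'width': np.float64(0.4), 'grip_force': np.float64(50.62)}
{'c': array([487.16182037, -86.95261115]), 'az': np.float64(-0.058464457044039055), 'stripe': np.float64(14.059748475602468), 'n': 80, 'rect': [(np.float32(17.06235), 1), (np.float32(29.979435), 2)]}
{'c': array([556.75603147, 334.07000265]), 'az': np.float64(-0.16460561126787074), 'stripe': None, 'n': 0, 'rect': [(np.float32(15.418817), 1), (np.float32(28.810463), 2)]}
```

Cap 2 is placed. Now roll cap 1 toward −y by 28 mm.

```bash
cat >> h.py <<'E'
def roll(c,az,d):
    """roll the cap by d mm along its left direction"""
    L=np.array([-np.sin(az),np.cos(az)]); a=az+np.pi/2; s=np.sign(d)
    move_gripper(.62); go([*c,130],a); movel([*c,60],200); print("rs",movel([*c,24],80,stop_force=6))
    movel([*(c+L*(d+8*s)),24],45,stop_force=15); dwell(.3)
    movel([*(c+L*d),24],60); movel([*(c+L*d),130],200)
E
python3 - <<'E'
from h import *
o=caps(snap("top"))[-1]; roll(o["c"],o["az"],-28); park()
t=snap("top"); [print(o) for o in caps(t)]; [print(o) for o in caps(t,z=50)[:1]]
s=snap("scene")
cv2.imwrite("pics/m7.png",np.vstack([np.hstack([crop(t,(165,245),80,60,5),crop(s,(450,290),80,60,5)]),np.hstack([crop(t,(345,275),80,60,5),crop(s,(285,240),80,60,5)])]))
E
```

```text
rs False
{'c': array([487.08059026, -86.8673824 ]), 'az': np.float64(-0.05604807224213694), 'stripe': np.float64(13.732804839721172), 'n': 82, 'rect': [(np.float32(17.102724), 1), (np.float32(29.977852), 0)]}
{'c': array([552.32155256, 308.29973939]), 'az': np.float64(-0.17929976740787598), 'stripe': np.float64(-16.810129275527814), 'n': 83, 'rect': [(np.float32(15.297058), 1), (np.float32(29.0252), 2)]}
{'c': array([485.50444349, -85.50899483]), 'az': np.float64(-0.05604807224213712), 'stripe': np.float64(13.521324013233647), 'n': 88, 'rect': [(np.float32(17.102724), 1), (np.float32(29.977852), 0)]}
```

View pics/m7.png

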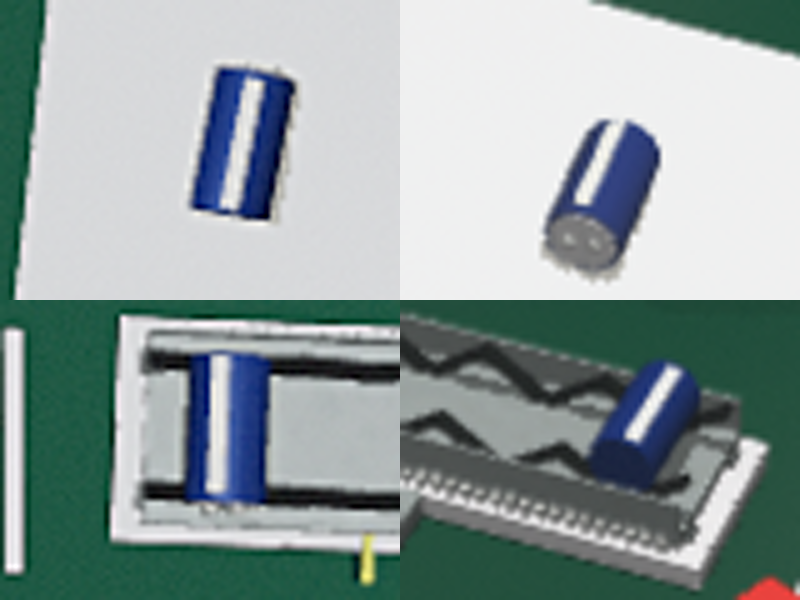

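Cap 1's stripe is at −17°. Picking cap 2 turned it by +12°, so I'll pick cap 1 as it lies, place it in the −65 trough and re-measure. Any residual I'll trim by regripping with a tilted tool.

Run:
```python
from h import *
o=caps(snap("top"))[-1]
pick(o["c"],o["az"])
if state()["width"]>.3: place(-1)
park(); t=snap("top"); [print(o) for o in caps(t,z=50)]
cv2.imwrite("pics/m8.png",crop(t,(380,275),120,60,6))
```

```text
pickstop False
{'time_s': np.float64(40.6), 'eef_pos': array([552.73, 308.59,  22.6 ]), 'contact_force': array([-1.15,  0.14,  5.56]), 'width': np.float64(0.41), 'grip_force': np.float64(49.8)}
{'time_s': np.float64(41.44), 'eef_pos': array([551.51, 307.84, 158.76]), 'contact_force': array([-0.38, -0.27, -0.97]), 'width': np.float64(0.4), 'grip_force': np.float64(49.82)}
{'time_s': np.float64(43.36), 'eef_pos': array([ 477.46, -214.98,  169.77]), 'contact_force': array([ 0.32,  0.01, -1.32]), 'width': np.float64(0.41), 'grip_force': np.float64(49.79)}
placestop True
{'time_s': np.float64(44.75), 'eef_pos': array([ 476.97, -215.2 ,   49.99]), 'contact_force': array([-1.26,  1.16,  7.81]), 'width': np.float64(0.41), 'grip_force': np.float64(50.62)}
{'c': array([ 478.51025812, -215.95733029]), 'az': np.float64(-0.03128827497541969), 'stripe': np.float64(34.36483039319126), 'n': 92, 'rect': [(np.float32(17.0), 0), (np.float32(29.0), 3)]}
{'c': array([485.50444349, -85.50899483]), 'az': np.float64(-0.05604807224213712), 'stripe': np.float64(13.521324013233647), 'n': 88, 'rect': [(np.float32(17.102724), 1), (np.float32(29.977852), 0)]}
```

View pics/m8.png

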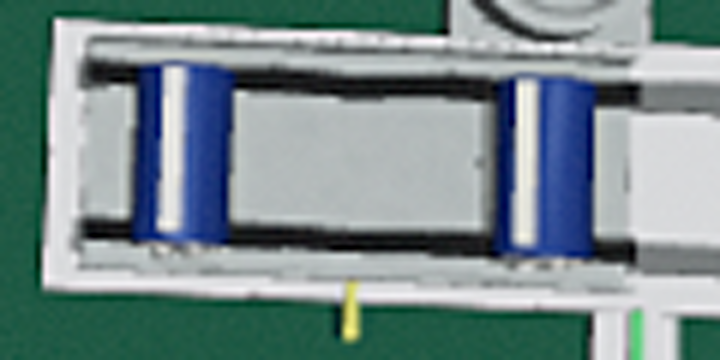

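Stripes are at +34° (−65 trough; needs turning) and +13.5° (+65 trough). I'll regrip each with the tool tilted one way and release it tilted the other way to turn the stripe up.

```bash
cat >> h.py <<'E'
def twist(k,deg,x=None):
    """regrip cap in trough k and turn its top by deg towards -y"""
    p=np.array([*(TB+65*k*SY),50.]) if x is None else np.array([*x,50.])
    ax=np.array([*SX,0]); o,_=best([*p[:2],150],np.arctan2(SY[1],SY[0])); h=np.radians(deg/2)
    def pose(th,z,back=0):
        T=Ro.from_rotvec(th*ax); u=T.apply([0,0,1]); return list(p+[0,0,z-50]+u*(back-2)),(T*Ro.from_rotvec(o)).as_rotvec()
    move_gripper(.65,50)
    q,r=pose(-h,50,90); move_ptp(q,r); q,_=pose(-h,50); print("in",movel(q,80,stop_force=8))
    move_gripper(0,50); dwell(.2); rep()
    q,r=pose(-h,61); movel(q,60); q,r=pose(h,61); movel(q,60,rot=r); rep()
    q,r=pose(h,50); print("low",movel(q,25,stop_force=6)); rep(); move_gripper(.62); dwell(.2)
    q=np.array(state()["eef_pos"])+Ro.from_rotvec(h*ax).apply([0,0,90]); movel(list(q),150)
E
python3 - <<'E'
from h import *
twist(-1,35); park(); t=snap("top"); [print(o) for o in caps(t,z=50)]
E
```

```text
in False
{'time_s': np.float64(51.86), 'eef_pos': array([ 477.61, -215.8 ,   48.82]), 'contact_force': array([-1.21,  4.23,  6.39]), 'width': np.float64(0.4), 'grip_force': np.float64(48.95)}
{'time_s': np.float64(53.35), 'eef_pos': array([ 477.1 , -214.53,   58.95]), 'contact_force': array([ 0.55, -0.16, -1.49]), 'width': np.float64(0.4), 'grip_force': np.float64(49.83)}
low True
{'time_s': np.float64(53.79), 'eef_pos': array([ 477.33, -214.11,   48.78]), 'contact_force': array([-0.26,  1.06,  5.02]), 'width': np.float64(0.4), 'grip_force': np.float64(50.4)}
{'c': array([ 478.51025812, -215.95733029]), 'az': np.float64(-0.03128827497541969), 'stripe': np.float64(6.167195269279686), 'n': 92, 'rect': [(np.float32(17.0), 0), (np.float32(29.0), 3)]}
{'c': array([485.4660824 , -86.25639281]), 'az': np.float64(-0.05987966364883062), 'stripe': np.float64(13.7031083305693), 'n': 87, 'rect': [(np.float32(16.410929), 1), (np.float32(29.977837), 2)]}
```

Cap 1's stripe is at 6°. Now trim cap 2, then take the crank.

Run:
```python
from h import *
twist(1,14); park(); t=snap("top"); [print(o) for o in caps(t,z=50)]
az=np.radians(-27.7); a=az-np.pi/2
p=[660.7,27.9]
move_gripper(.65,80)
def pj(p,a): # pose with closing angle exactly a via j6 = j1 - a
    o=down(a); q=np.array(ik(p,o)); w=q[0]-a; print("j6",q[5],w); q[5]=w; goto_joints(list(q)); return o
o=pj([*p,220],a)
s=state();print(np.round(s["eef_pos"],1),np.degrees(Ro.from_rotvec(s["orientation"]).as_matrix()[:2,1]@[0,1]), Ro.from_rotvec(s["orientation"]).as_matrix()[:,1].round(3),[np.cos(a),np.sin(a)])
print("stop",movel([*p,108],80,stop_force=8)); rep()
move_gripper(0,80); dwell(.2); rep("torque")
movel([*p,225],100); rep("torque")
t=snap("top"); s=snap("scene"); 
cv2.imwrite("pics/m9.png",np.hstack([crop(t,(298,180),80,100,5),crop(s,(316,260),80,100,5)]))
```

```text
in False
{'time_s': np.float64(60.97), 'eef_pos': array([484.42, -84.98,  48.77]), 'contact_force': array([-2.1 ,  7.64,  8.28]), 'width': np.float64(0.41), 'grip_force': np.float64(48.81)}
{'time_s': np.float64(61.83), 'eef_pos': array([483.6 , -85.98,  58.73]), 'contact_force': array([ 0.03,  0.18, -2.47]), 'width': np.float64(0.4), 'grip_force': np.float64(49.84)}
low True
{'time_s': np.float64(62.27), 'eef_pos': array([484.05, -84.68,  48.91]), 'contact_force': array([-1.21,  0.72,  7.38]), 'width': np.float64(0.4), 'grip_force': np.float64(50.68)}
{'c': array([ 478.48277487, -218.11171136]), 'az': np.float64(-0.0315129848047934), 'stripe': np.float64(13.136626156139153), 'n': 92, 'rect': [(np.float32(17.0), 0), (np.float32(29.0), 3)]}
{'c': array([484.49269708, -86.53285599]), 'az': np.float64(-0.017777308109563978), 'stripe': np.float64(-0.4626699744404719), 'n': 92, 'rect': [(np.float32(17.0), 0), (np.float32(29.0), 3)]}
j6 2.09418709641856 2.094187096418559
[660.8  27.2 220.2] -50.712754334288704 [-0.465 -0.885  0.   ] [np.float64(-0.4648420457246197), np.float64(-0.8853936257544158)]
stop False
{'time_s': np.float64(70.06), 'eef_pos': array([661.07,  27.92, 108.61]), 'contact_force': array([ 0.64, -0.37,  0.07]), 'width': np.float64(0.65), 'grip_force': np.float64(0.0)}
{'time_s': np.float64(70.63), 'eef_pos': array([660.89,  27.87, 108.46]), 'contact_force': array([-0.93, -0.77,  6.11]), 'width': np.float64(0.29), 'grip_force': np.float64(79.1), 'torque': array([-0.21,  0.29,  0.01])}
{'time_s': np.float64(71.95), 'eef_pos': array([660.21,  27.9 , 224.11]), 'contact_force': array([-0.21,  0.47, -3.48]), 'width': np.float64(0.29), 'grip_force': np.float64(78.39), 'torque': array([0.02, 0.02, 0.02])}
```

View pics/m9.png

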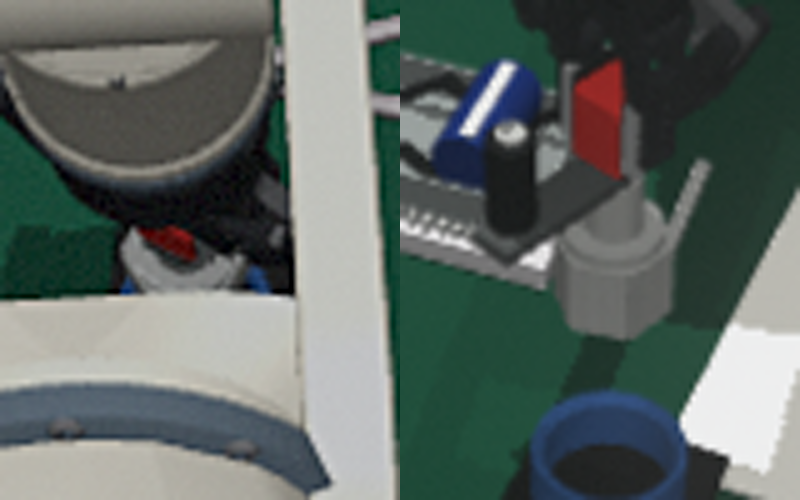

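The crank is lifted (width 0.29, load −3.5 N, no tilting moment). Next I carry it to the drive and feel down onto the hex.

```bash
cat >> h.py <<'E'
def pj(p,a):
    q=np.array(ik(p,down(a))); q[5]=q[0]-a
    assert abs(q[5])<3.0; goto_joints(list(q))
E
python3 - <<'E'
from h import *
D=[562.3,-226.0]
c=np.radians(-68); a=c-np.pi/2
pj([600,-100,225],a-0.0); pj([*D,225],a); rep()
movel([*D,172],100)
hit=movel([*D,112],25,stop_force=7); rep("torque","qpos"); print(hit)
E
```

```text
{'time_s': np.float64(73.27), 'eef_pos': array([ 562.76, -225.82,  224.85]), 'contact_force': array([-0.38, -0.99, -3.4 ]), 'width': np.float64(0.29), 'grip_force': np.float64(78.74)}
{'time_s': np.float64(76.2), 'eef_pos': array([ 561.89, -225.55,  112.46]), 'contact_force': array([-1.02,  1.12,  5.  ]), 'width': np.float64(0.29), 'grip_force': np.float64(79.97), 'torque': array([0.2 , 0.09, 0.07]), 'qpos': array([-0.38,  0.48,  1.78,  0.  ,  0.89,  2.37])}
True
```

It dropped straight home at TCP z 112.5 (112 expected). Now winding stroke 1, in increments with force checks.

Run:
```python
from h import *
dwell(.4); s=state(); e=s["eef_pos"]; movel([e[0],e[1],113],20)
for j in np.linspace(2.37,-2.9,6)[1:]:
    q=list(state()["qpos"]); q[5]=j; goto_joints(q); rep("torque")
t=snap("top"); s=snap("scene")
hsv=cv2.cvtColor(t["color"],cv2.COLOR_RGB2HSV)
[print(o) for o in caps(t,z=50)]
cv2.imwrite("pics/m10.png",np.hstack([crop(t,(400,265),66,100,6),crop(s,(230,240),66,100,6)]))
```

```text
{'time_s': np.float64(77.88), 'eef_pos': array([ 562.9 , -225.85,  112.95]), 'contact_force': array([ 3.87,  0.2 , -7.13]), 'width': np.float64(0.3), 'grip_force': np.float64(78.64), 'torque': array([-0.06, -1.01,  0.03])}
{'time_s': np.float64(78.88), 'eef_pos': array([ 563.39, -225.38,  112.98]), 'contact_force': array([ 4.22,  2.9 , -5.98]), 'width': np.float64(0.29), 'grip_force': np.float64(79.07), 'torque': array([ 0.59, -1.02,  0.01])}
{'time_s': np.float64(79.87), 'eef_pos': array([ 563.63, -224.42,  112.93]), 'contact_force': array([ 3.65,  5.38, -4.66]), 'width': np.float64(0.29), 'grip_force': np.float64(79.3), 'torque': array([ 1.2 , -0.94,  0.  ])}
{'time_s': np.float64(80.86), 'eef_pos': array([ 563.01, -223.83,  112.81]), 'contact_force': array([ 0.3 ,  5.01, -1.35]), 'width': np.float64(0.29), 'grip_force': np.float64(79.92), 'torque': array([ 1.24,  0.13, -0.  ])}
{'time_s': np.float64(81.85), 'eef_pos': array([ 562.3 , -224.05,  112.7 ]), 'contact_force': array([-4.19,  0.59, -0.08]), 'width': np.float64(0.29), 'grip_force': np.float64(79.98), 'torque': array([ 0.1 ,  0.99, -0.01])}
{'c': array([ 483.14896204, -126.48320071]), 'az': np.float64(-0.06030121632222742), 'stripe': np.float64(4.90780109548268), 'n': 69, 'rect': [(np.float32(17.102724), 1), (np.float32(29.977852), 0)]}
```

View pics/m10.png

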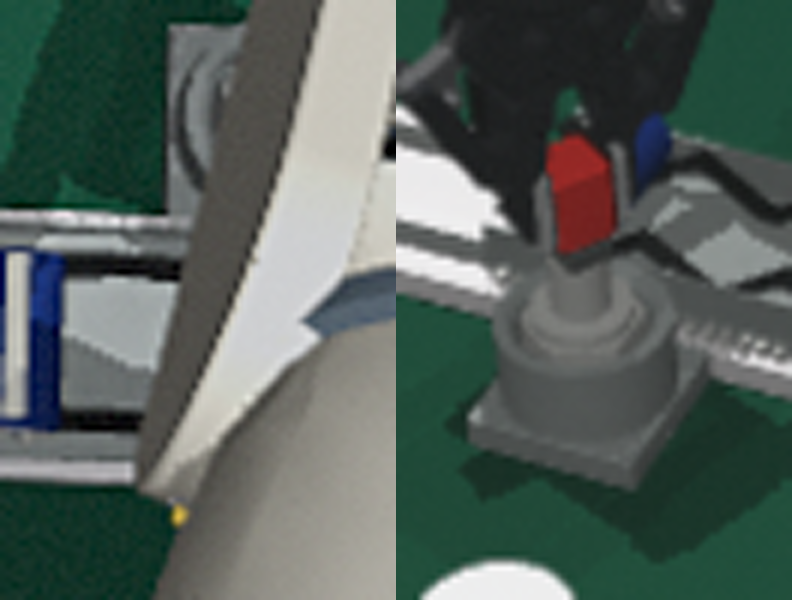

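The carriage moved 40 mm in 302°, as expected. Now regrip and do two more half turns, then measure.

```bash
cat >> h.py <<'E'
def regrip():
    e=state()["eef_pos"]; move_gripper(.65,80); movel([e[0],e[1],165],200)
    q=list(state()["qpos"]); q[5]+=np.pi; goto_joints(q); movel([562.6,-225.2,113],150,stop_force=8); move_gripper(0,80); dwell(.1); rep()
def wind(j):
    q=list(state()["qpos"]); q[5]=j; goto_joints(q); rep("torque")
E
python3 - <<'E'
from h import *
for k in range(2): 
    regrip(); wind(-1.3);wind(-2.9)
t=snap("top"); [print(o) for o in caps(t,z=50)]
E
```

```text
{'time_s': np.float64(86.38), 'eef_pos': array([ 562.95, -225.2 ,  114.34]), 'contact_force': array([-2.47,  1.9 ,  4.32]), 'width': np.float64(0.29), 'grip_force': np.float64(78.47)}
{'time_s': np.float64(87.76), 'eef_pos': array([ 563.08, -224.76,  114.39]), 'contact_force': array([ 2.29,  4.06, -5.63]), 'width': np.float64(0.29), 'grip_force': np.float64(78.9), 'torque': array([ 1.08, -0.53, -0.04])}
{'time_s': np.float64(89.18), 'eef_pos': array([ 562.59, -224.48,  114.38]), 'contact_force': array([-2.12,  5.83, -0.93]), 'width': np.float64(0.29), 'grip_force': np.float64(79.48), 'torque': array([ 1.09,  0.41, -0.06])}
{'time_s': np.float64(93.61), 'eef_pos': array([ 562.89, -225.16,  114.34]), 'contact_force': array([-1.97,  1.74,  5.11]), 'width': np.float64(0.29), 'grip_force': np.float64(78.47)}
{'time_s': np.float64(94.98), 'eef_pos': array([ 562.88, -224.58,  114.41]), 'contact_force': array([ 1.06,  5.3 , -4.53]), 'width': np.float64(0.29), 'grip_force': np.float64(78.78), 'torque': array([ 1.23, -0.34, -0.05])}
{'time_s': np.float64(96.41), 'eef_pos': array([ 562.28, -224.39,  114.45]), 'contact_force': array([-3.45,  3.89,  1.19]), 'width': np.float64(0.29), 'grip_force': np.float64(79.46), 'torque': array([ 0.92,  0.97, -0.06])}
```

Run:
```python
from h import *
e=state()["eef_pos"]; move_gripper(.65,80); movel([e[0],e[1],200],200); rep("qpos")
park(); t=snap("top"); [print(o) for o in caps(t,z=50)]
cv2.imwrite("pics/m11.png",crop(t,(420,270),120,90,6))
```

```text
{'time_s': np.float64(97.43), 'eef_pos': array([ 561.95, -224.26,  199.43]), 'contact_force': array([-0.36, -0.07, -0.3 ]), 'width': np.float64(0.65), 'grip_force': np.float64(0.0), 'qpos': array([-0.39,  0.37,  1.72,  0.01,  1.05, -2.9 ])}
{'c': array([ 473.04608211, -306.14169574]), 'az': np.float64(-0.04071212063488633), 'stripe': np.float64(10.653464356690623), 'n': 92, 'rect': [(np.float32(17.0), 0), (np.float32(29.0), 3)]}
{'c': array([ 480.08590558, -177.18694279]), 'az': np.float64(-0.027240795706273826), 'stripe': np.float64(3.7219011211324995), 'n': 93, 'rect': [(np.float32(17.0), 0), (np.float32(30.0), 3)]}
```

View pics/m11.png

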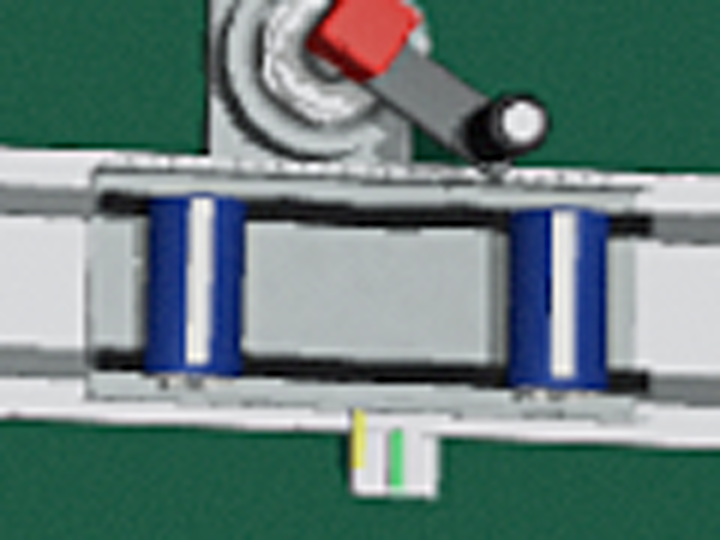

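The pointer is at (359,440) and the mark at (397,460) in the 6x crop: 6.3 px, or about 14 mm. So I regrip and wind about 100° more, then check.

Run:
```python
from h import *
q0=[-0.39,0.37,1.72,0.01,1.05,-2.9]
a=-.386+2.9   # closing angle left behind
pj([562.3,-225,200],a-np.pi); rep("qpos")
movel([562.6,-225.2,113],120,stop_force=8); move_gripper(0,80); dwell(.1); rep("qpos")
wind(state()["qpos"][5]-1.76); dwell(.4)
e=state()["eef_pos"]; move_gripper(.65,80); movel([e[0],e[1],200],200)
park(); t=snap("top"); [print(o) for o in caps(t,z=50)]
cv2.imwrite("pics/m12.png",crop(t,(420,270),120,90,6))
```

```text
{'time_s': np.float64(101.78), 'eef_pos': array([ 562.21, -225.97,  200.47]), 'contact_force': array([ 0.54,  0.25, -0.05]), 'width': np.float64(0.65), 'grip_force': np.float64(0.0), 'qpos': array([-0.38,  0.37,  1.72, -0.  ,  1.05,  0.24])}
{'time_s': np.float64(103.13), 'eef_pos': array([ 562.77, -225.04,  114.04]), 'contact_force': array([-1.76,  1.65,  6.18]), 'width': np.float64(0.29), 'grip_force': np.float64(78.43), 'qpos': array([-0.38,  0.47,  1.78,  0.  ,  0.89,  0.24])}
{'time_s': np.float64(104.68), 'eef_pos': array([ 563.11, -224.36,  114.09]), 'contact_force': array([ 1.67,  4.14, -3.42]), 'width': np.float64(0.29), 'grip_force': np.float64(78.71), 'torque': array([ 1.11, -0.68, -0.02])}
{'c': array([ 471.7782904 , -321.12569631]), 'az': np.float64(-0.04227992246817451), 'stripe': np.float64(4.651104510126875), 'n': 90, 'rect': [(np.float32(17.0), 0), (np.float32(30.0), 3)]}
{'c': array([ 478.84019125, -190.09424936]), 'az': np.float64(-0.028590521089315927), 'stripe': np.float64(4.858504166114203), 'n': 92, 'rect': [(np.float32(17.0), 0), (np.float32(29.0), 3)]}
```

View pics/m12.png

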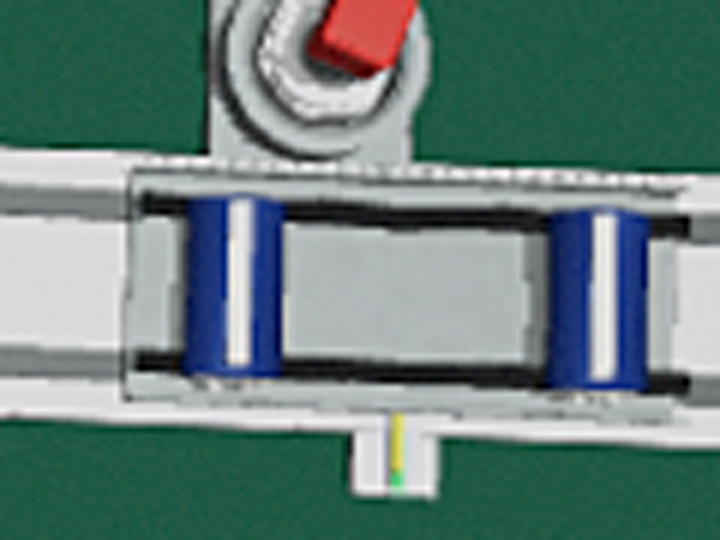

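The pointer covers the mark. Now the crank goes back to its stand.

Run:
```python
from h import *
a=-.383-(.24-1.76)
pj([562.8,-225,200],a)
movel([562.8,-225.2,113],120,stop_force=8); move_gripper(0,80); dwell(.2); rep("qpos")
e=state()["eef_pos"]; movel([e[0],e[1],150],40); rep(); movel([e[0],e[1],228],100)
pj([661,28,228],a); rep(); movel([661,28,155],100)
hit=movel([661,28,107],25,stop_force=6); print(hit); rep("torque")
```

```text
{'time_s': np.float64(111.25), 'eef_pos': array([ 563.45, -225.14,  114.05]), 'contact_force': array([0.41, 1.83, 6.39]), 'width': np.float64(0.3), 'grip_force': np.float64(78.56), 'qpos': array([-0.38,  0.47,  1.78,  0.  ,  0.89, -1.52])}
{'time_s': np.float64(112.32), 'eef_pos': array([ 563.17, -225.04,  149.75]), 'contact_force': array([ 0.15, -0.6 , -3.25]), 'width': np.float64(0.29), 'grip_force': np.float64(79.61)}
{'time_s': np.float64(114.32), 'eef_pos': array([660.64,  26.87, 227.7 ]), 'contact_force': array([ 0.09, -0.35, -3.49]), 'width': np.float64(0.29), 'grip_force': np.float64(79.65)}
True
{'time_s': np.float64(116.81), 'eef_pos': array([661.02,  28.09, 110.09]), 'contact_force': array([-0.54,  1.02,  4.75]), 'width': np.float64(0.3), 'grip_force': np.float64(80.79), 'torque': array([-0.07,  0.07,  0.01])}
```

Seated at TCP z 110, exactly as expected. Release, park and take a final check.

Run:
```python
from h import *
move_gripper(.65,80); dwell(.2); movel([661,28,220],150); park(); dwell(.3)
t=snap("top"); s=snap("scene"); [print(o) for o in caps(t,z=50)]; rep()
cv2.imwrite("pics/m13.png",np.vstack([crop(t,(370,235),200,150,4)[:360],np.hstack([crop(s,(316,290),100,60,4),crop(s,(230,240),100,60,4)])]))
```

```text
{'c': array([ 472.86889385, -320.09984178]), 'az': np.float64(-0.04205600143358763), 'stripe': np.float64(4.448042055676629), 'n': 92, 'rect': [(np.float32(18.0), 0), (np.float32(29.0), 3)]}
{'c': array([ 478.84019125, -190.09424936]), 'az': np.float64(-0.028590521089315927), 'stripe': np.float64(4.858504166114203), 'n': 92, 'rect': [(np.float32(17.0), 0), (np.float32(29.0), 3)]}
{'time_s': np.float64(121.33), 'eef_pos': array([ 215.1 , -548.71,  376.37]), 'contact_force': array([-1.01,  0.39, -0.66]), 'width': np.float64(0.65), 'grip_force': np.float64(0.0)}
```

View pics/m13.png

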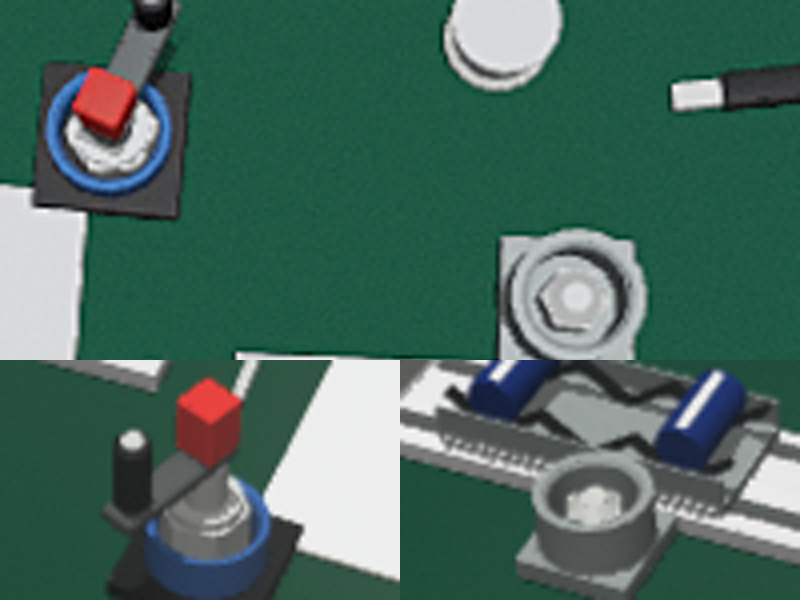

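The crank stands upright in its cup, the drive is free, and both caps lie stripe up in their troughs.

```bash
python3 -c "
from rig import *
print(finish_job())"
```

```text
the job is handed in; nothing more can be done
None
```

I handed the job in at about 121 s: both capacitors (only two were on the pad) lie in troughs with their stripes about 5° from straight up, the pointer stands at the green mark, and the crank is back down in its stand. `finish_job` returned no verdict.

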